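# Clip the potting scoop onto the rack's snap hook

## Robot

A 6-joint arm with a two-finger parallel gripper is mounted at the origin on the work surface. World frame = base frame: x ahead of the robot, y to its left, z up, the work surface at z = 0. Lengths are in m, angles in rad, forces in N, time in s.
With the tool pointing down it reaches from about 0.275 to 0.875 m from the base axis. Payload 12.5 kg.
Tool frame: the origin (TCP) lies at the very end of the fingers, on their centre line; the grasp point (between the pads) lies 19 mm behind it; x points along the fingers, y is the direction in which the jaws open and shut, and the axes are right-handed (so a half turn about x gives the same grasp; the last joint's range is limited). The gripper opens to 85 mm and grips with 20 to 120 N. Pads are 22 mm wide; open, the fingers measure 114 mm over their backs; the gripper's body (76 mm by 85 mm) begins 54 mm behind the grasp point. The pads swing forward as they close: fully open they stand 13 mm farther back than shut.
Start: joints at [-1.322, 0.351, 1.652, -0, 1.139, -0.085], TCP at [0.18, -0.52, 0.231] pointing down, gripper open.
Joint ranges: [-2.75, 2.75], [-0.79, 2.1], [0.01, 2.65], [-1.57, 4.71], [0.07, 3.14], [-2.87, 2.87]. Speed limits (rad/s): [2.22, 2.22, 2.79, 3.14, 3.14, 3.14].

## Interface

Orientations are given as a 3x3 rotation matrix whose columns are the frame's x, y, z axes.
In Python, from bench import manip gives the robot as it stands. Calls block until the motion is done:
- manip.move_ptp(position, orientation): joint-space move of the TCP to a pose.
- manip.move_l(position, attitude=None, max_speed=0.15): straight line of the TCP; attitude=None keeps the orientation; max_speed is the mean speed in m/s.
- manip.move_j(angles): joint-space move.
- manip.set_gripper(opening, effort=None): opening from 0.0 (shut) to 1.0 (fully open); effort is the grip in N (None keeps the last); returns when the fingers have stopped.
- manip.dwell(seconds).
- manip.inverse_kinematics(position, orientation): joint angles nearest the present ones, or None.
- manip.grab_frame(name): name is "scene" or "top" or "wrist"; returns (picture, depth): 384x512x3 uint8, red, green, blue; 384x512 float32, m along the optical axis (not along the pixel's ray), 0 where there is no reading.
- manip.get_calibration(name): a dict with "camera_matrix" (3x3 intrinsics, pixels), "k1" (the pictures are not rectified: a ray, as slopes to the right and down, at radius r is drawn at 1 + k1 r^2 times it, then the intrinsics apply), "R" (3x3) and "t" (3): a world point X has camera coordinates R X + t. Camera axes: x right, y down, z forward; pixel columns grow to the right and rows downward; lengths in m; the calibration is good to about 2 mm. A picture is of the moment at which its call begins: read the wrist's pose just before it. get_calibration takes no time and is no camera call; for the wrist camera it gives the pose at the moment of the call.
A pose or a line that the arm cannot do raises manip.Unreachable and nothing moves.
- manip.sign_off(): hands the job in, once; it reports no verdict.
Trained networks look in the newest picture that a camera, given by its name, has taken for a name from the list of things; names that differ only in an ending like _2 or _b are one class to them, and where a whole thing is asked for, a point or a joint stands for the part that bears it (a point fixed in the world has none). Each returns a list of dicts, best first, with "confidence" (0 to 1); they miss things now and then, are a little off and sometimes report something else, mostly with a low value. They report only what shows in the picture. A call takes as long as a camera call. They do not tell look-alikes from the thing itself.
- manip.look_for(camera, name): "at" ([x, y, z] in m, in world coordinates, good to about 4 mm: the middle of the surface that is visible of it).
Readings, each from a call of its own:
- manip.current_time(): time.
- manip.current_qpos(): joint angles.
- manip.current_joint_vel(): joint speeds.
- manip.current_joint_torque(): joint torques, N m.
- manip.current_ee_pos(): TCP position.
- manip.current_tcp_rot(): TCP orientation.
- manip.current_force(): force on the tool from outside, world axes, zero at the start.
- manip.current_ft_torque(): the same for the moment, N m.
- manip.current_grip_width(): opening from 0.0 (shut) to 1.0 (fully open).
Only numpy, scipy, OpenCV 4.12 (cv2) and the standard library are available. Lean on these libraries where they do the work, as an engineer would, in place of code of your own. Each camera call takes 0.05 s, during which the arm holds its last target. There are 200 camera calls.

## Task

Pick up the potting scoop (the tool with the steel ring eye) and clip it onto the snap hook on the rack: push its eye against the hook's sprung gate until it passes inside and the gate snaps shut behind it. Then let go, back away and wait until the scoop has all but stopped swinging, so that it hangs free, blade down. Keep the robot off the grow light above the hook and leave the fork, the seedling pot and the bottle where they are.

Things in the scene. Friction and masses are not known exactly. Their poses are not given: they have to be found in the camera images.
- scoop: Loose hand scoop, 0.17 kg, 199 mm long, lying flat. Origin: underside, below mid-handle; x along the handle to the eye, z up. Wooden handle x -42 to 36 mm, 24 wide (y), 26 high. Steel tray-shaped blade x -44 to -112, 60 wide, 24 high. Round steel eye past the handle's end, in the xy plane: centre x = 64, z = 13 mm, hole 34 mm, bar 6 mm.
- eye_end (a point): Centre of the eye's bar at its far end from the handle: scoop x = 84, y = 0, z = 13 mm. Axes as the scoop's.
- handle_mid (a point): Middle of the scoop's handle: scoop x = 0, y = 0, z = 13 mm. A good place to grip, across y.
- rack: Fixed steel frame carrying the snap hook. Origin on the bench below the hook's seat; x away from the robot, z up. Posts 28 mm square at x = 50, y = +-135 mm, 436 high, feet 120 x 60 mm. Hook: a J of 8 mm bar in the xz plane, hung from a cross rod (14 mm, x = 45, height 400); its back is on the far side, lowest point (centre line) at height 250 mm, nose rising towards the robot.
- seat (a point): Where the centre of the eye's bar lies when it hangs in the bottom of the hook: rack x = 0, y = 0, height 257 mm. Axes as the rack's. To get there the eye goes over the nose: the far end of its bar passes between nose and back, the handle stays on the robot's side.
- nose (a point): Tip of the nose, an 11 mm knob: rack x = -46, height 295 mm. The nose is straight from here to x = -14, height 257: it leans 40 deg from vertical to -x. Pushed along it (forwards, down) with the eye's plane square to it and the bar's centre about 12 mm off its centre line on the inner (far, upper) side, the eye opens the gate and passes its end after about 30 to 40 mm.
- gate (a joint): Angle (rad) of the hook's gate, a 6 mm bar 75 mm long hinged at rack x = 8, height 358 mm; 0 shut, positive inwards (down, away from the robot), stop at 0.9. A spring shuts it; it takes 1 to 4 N at its end.
- gate_end (a point): Free end of the gate; shut, it stands behind the nose's tip at rack x = -36, height 298 mm.
- lamp: Grow light fixed on the rack above and before the hook: white batten 65 (x) by 250 (y) mm, 22 thick; origin mid-underside, at rack x = -78, height 402 mm. It blocks a gripper holding the scoop's handle at the hook from straight above: come in below it, fingers pointing forwards and down, tilted about 40 degrees.
- fork: Loose three-pronged hand fork with the same wooden handle as the scoop but no eye, 155 mm long, up to 60 mm wide. Bystander. Origin and x as on the scoop (prongs at -x).
- seedling: Loose pot with an orchid seedling, 76 mm across, 75 mm high without the leaves. Bystander. Origin under its centre.
- sprayer: Loose white bottle, 68 mm across, 170 mm high. Bystander. Origin under its centre.
Not all that is in view belongs to the job. What is shaped like the scoop but black, blue or red is not meant.

How it is judged:
By the outcome, as a careful person would: the job done as asked, in the order asked, and still so for the second after the job is handed in, with the robot touching nothing.
It also fails if it takes over 64 s, if anything falls off the work surface, if the arm or the gripper's body presses on something with over 40 N, if the wrist force passes 120 N, or if a joint passes its speed limit or range.

## Working session

There is one attempt and no reset: what is moved stays moved. The work goes in short steps, each a Python script; the robot and the scene stay as the last script left them, time stands still between calls to the robot, and variables do not carry over. Pictures are saved under pics/ and viewed, about 8 in all and at most 12, crops included, and the job is handed in when it is done.

```bash
ls; mkdir -p pics; cat > h.py <<'E'
import numpy as np, cv2
from bench import manip
def world(cam,cal,depth,u,v):
    K=cal["camera_matrix"];k=cal["k1"]
    d=np.array([(u-K[0][2])/K[0][0],(v-K[1][2])/K[1][1]]);s=d.copy()
    for _ in range(20): s=d/(1+k*(s@s))
    z=depth
    return np.array(cal["R"]).T@(np.array([s[0]*z,s[1]*z,z])-np.array(cal["t"]))
def cloud(cam):
    cal=manip.get_calibration(cam);img,dep=manip.grab_frame(cam)
    K=np.array(cal["camera_matrix"]);k=cal["k1"]
    v,u=np.mgrid[:384,:512]
    d=np.stack([(u-K[0,2])/K[0,0],(v-K[1,2])/K[1,1]],-1);s=d.copy()
    for _ in range(20): s=d/(1+k*(s**2).sum(-1,keepdims=True))
    P=np.concatenate([s*dep[...,None],dep[...,None]],-1)
    W=(P-np.array(cal["t"]))@np.array(cal["R"])
    return img,dep,W
E
python3 - <<'E'
from h import *
ims=[]
for c in ["scene","top"]:
    img,dep,W=cloud(c); np.savez(f"{c}.npz",img=img,dep=dep,W=W); ims.append(img)
    for n in ["scoop","eye_end","handle_mid","rack","nose","gate_end","lamp","fork","seedling","sprayer"]:
        try: print(c,n,[(np.round(r["at"],3).tolist(),round(r["confidence"],2)) for r in manip.look_for(c,n)][:4])
        except Exception as e: print(c,n,e)
for c,im in zip(["scene","top"],ims): cv2.imwrite(f"pics/{c}1.png",cv2.resize(im[...,::-1],(800,600)))
print(manip.current_time())
E
```

```text
pics
scene scoop [([0.395, -0.067, 0.017], 0.97), ([0.426, -0.28, 0.019], 0.79), ([0.257, -0.368, 0.018], 0.56)]
scene eye_end [([0.416, 0.188, 0.019], 0.9), ([0.416, -0.28, 0.012], 0.89), ([0.396, -0.07, 0.014], 0.81), ([0.256, -0.37, 0.016], 0.57)]
scene handle_mid [([0.263, -0.372, 0.015], 0.86), ([0.421, -0.277, 0.014], 0.81), ([0.4, -0.075, 0.016], 0.7), ([0.414, 0.193, 0.012], 0.63)]
scene rack [([0.665, 0.02, 0.426], 0.77)]
scene nose [([0.669, 0.021, 0.422], 0.67)]
scene gate_end []
scene lamp [([0.578, 0.042, 0.426], 0.69)]
scene fork [([0.414, 0.362, 0.007], 0.65)]
scene seedling [([0.636, 0.342, 0.081], 0.79)]
scene sprayer [([0.63, -0.344, 0.115], 0.73)]
top scoop [([0.264, -0.366, 0.014], 0.83), ([0.419, -0.273, 0.009], 0.67), ([0.417, 0.203, 0.015], 0.55)]
top eye_end [([0.422, 0.203, 0.019], 0.78), ([0.398, -0.063, 0.011], 0.77), ([0.259, -0.371, 0.014], 0.71), ([0.42, -0.274, 0.013], 0.6)]
top handle_mid [([0.418, -0.278, 0.013], 0.97), ([0.418, 0.204, 0.016], 0.96), ([0.26, -0.369, 0.016], 0.72), ([0.396, -0.059, 0.014], 0.68)]
top rack [([0.602, 0.049, 0.424], 0.69)]
top nose [([0.6, 0.043, 0.422], 0.78)]
top gate_end []
top lamp [([0.579, 0.042, 0.421], 0.88)]
top fork [([0.603, 0.05, 0.426], 0.67), ([0.437, 0.36, 0.011], 0.56)]
top seedling [([0.628, 0.354, 0.076], 0.61)]
top sprayer [([0.609, -0.316, 0.117], 0.83)]
1.1
```

View pics/scene1.png

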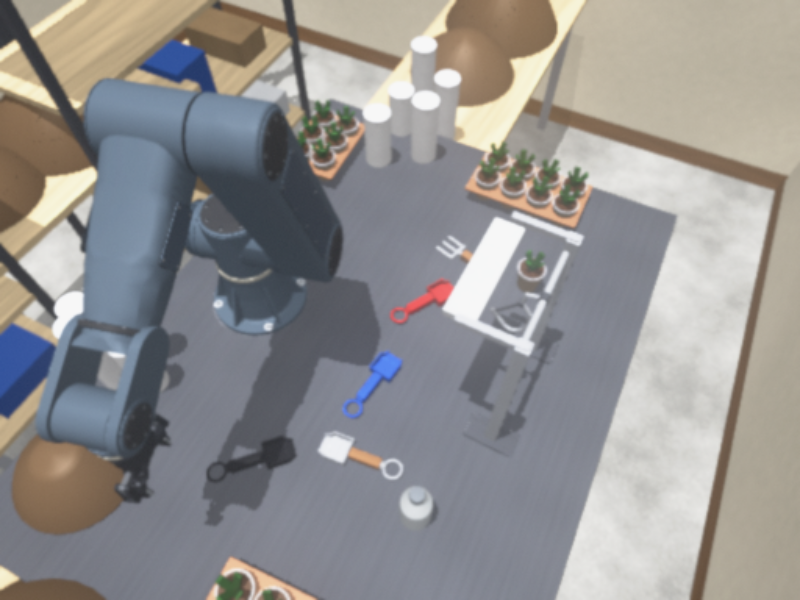

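View pics/top1.png

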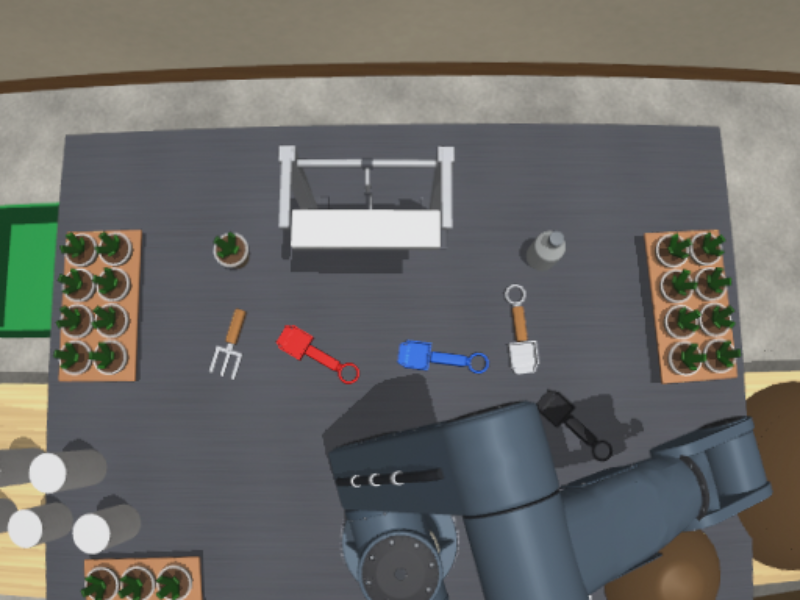

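The brown-handled scoop is at top px (519,323), with its eye (515,295) pointing away from the robot. The rack and lamp are at (367,200), the hook at about (368,185). Next I'll compute both poses from the clouds.

```bash
python3 - <<'E'
from h import *
for c in ["top","scene"]:
    D=np.load(f"{c}.npz");img,W=D["img"].astype(int),D["W"]
    near=(abs(W[...,0]-.43)<.14)&(abs(W[...,1]+.277)<.07)&(W[...,2]<.06)
    bench=np.median(W[near&(abs(W[...,2])<.012)][:,2])
    hi=near&(W[...,2]>bench+.006)
    br=near&(img[...,0]-img[...,2]>45)
    H=W[br]; print(c,"bench",bench,"handle n",br.sum(),H.mean(0).round(4),H.min(0).round(3),H.max(0).round(3))
    st=near&(img.min(-1)>135); S=W[st]
    for nm,m in (("eye",S[:,0]>.455),("blade",S[:,0]<.41)):
        Q=S[m]
        print(nm,len(Q),Q.mean(0).round(4),Q.min(0).round(4),Q.max(0).round(4))
    lp=(abs(W[...,2]-.424)<.006)&(img.min(-1)>170)&(W[...,0]<.63)&(W[...,0]>.5)&(abs(W[...,1])<.25)
    L=W[lp]; r=cv2.minAreaRect(L[:,:2].astype(np.float32)); print("lamp",len(L),r,L.mean(0))
    pt=(W[...,2]>.35)&(W[...,0]>.5)&(W[...,0]<.8)&(abs(W[...,1])<.3)&~lp
    for s,nm in((1,"left"),(-1,"right")):
        Q=W[pt&(W[...,2]>.43)&(W[...,0]>.64)&(s*(W[...,1]-.042)>.1)]
        if len(Q): print("post",nm,len(Q),np.median(Q,0),Q.min(0),Q.max(0))
    R=W[pt&(abs(W[...,1]-.042)<.1)&(W[...,0]>.63)&(W[...,2]>.395)]
    if len(R): print("rod",len(R),np.median(R,0),np.polyfit(R[:,1],R[:,0],1))
    hk=(W[...,2]>.2)&(W[...,2]<.39)&(W[...,0]>.55)&(W[...,0]<.72)&(abs(W[...,1]-.042)<.06)
    Q=W[hk]; print("hook",len(Q)); 
    if len(Q): print(np.median(Q,0),Q.min(0),Q.max(0))
E
```

```text
top bench -0.0005647156031838873 handle n 148 [ 0.4707 -0.2723  0.0237] [ 0.434 -0.291 -0.002] [ 0.508 -0.258  0.035]
eye 65 [ 0.5356 -0.2686  0.0127] [ 0.511  -0.2942 -0.0097] [ 0.5597 -0.2435  0.0268]
blade 219 [ 0.3869 -0.2819  0.0034] [ 0.3604 -0.3138 -0.0071] [ 0.4096 -0.2509  0.0302]
lamp 2221 ((0.5817739963531494, 0.04881308972835541), (0.24781036376953125, 0.06422625482082367), 88.90316009521484) [0.58097176 0.04876345 0.42337289]
post left 231 [0.69118398 0.18122983 0.43679366] [0.64013861 0.16587979 0.43032191] [0.72581792 0.19285455 0.44297977]
post right 199 [ 0.68910868 -0.08771634  0.43676046] [ 0.64029662 -0.10153531  0.43023702] [ 0.71849746 -0.07496855  0.44318375]
rod 434 [0.70133406 0.03970665 0.40459497] [0.02265531 0.70047501]
hook 58
[0.66612961 0.04532159 0.35010532] [0.64284236 0.04142583 0.25313787] [0.68756292 0.0527259  0.38913059]
scene bench 0.0008947416241627449 handle n 141 [ 0.468  -0.2736  0.0256] [ 0.431 -0.287  0.014] [ 0.505 -0.26   0.033]
eye 185 [ 0.5265 -0.2628  0.007 ] [ 0.4557 -0.2897 -0.0062] [ 0.5574 -0.2349  0.0272]
blade 295 [ 0.3825 -0.2745  0.006 ] [ 0.3501 -0.3116 -0.0054] [ 0.4099 -0.2348  0.0315]
lamp 1453 ((0.5788933038711548, 0.051490455865859985), (0.2537630796432495, 0.0658075138926506), 88.77812957763672) [0.57923581 0.04491387 0.4241041 ]
post left 181 [0.68806397 0.17963635 0.43731647] [0.64000021 0.16668876 0.43000893] [0.72274762 0.19671349 0.44221541]
post right 224 [ 0.68635841 -0.08835878  0.43738857] [ 0.64050489 -0.1016252   0.43027429] [ 0.71787631 -0.07360083  0.44330578]
rod 291 [0.7015205  0.0423762  0.40609099] [0.01748102 0.70031881]
hook 157
[0.66094781 0.04713763 0.30890519] [0.60764097 0.04150035 0.24906817] [0.69055536 0.05560316 0.38901631]
```

```bash
cat >> h.py <<'E'
RY=-0.02; RO=np.array([.6575,.047,0.])
def rack(x,z,y=0): 
    c,s=np.cos(RY),np.sin(RY); return RO+np.array([c*x-s*y,s*x+c*y,z])
TZ=.003
def axes(yaw,e):
    c,s=np.cos(yaw),np.sin(yaw); f=np.array([c,s,0]); k=np.array([0,0,1.])
    sx=np.cos(e)*f+np.sin(e)*k; sz=-np.sin(e)*f+np.cos(e)*k
    return sx,np.cross(sz,sx),sz
def tool(yaw,e,flip=1):
    sx,sy,sz=axes(yaw,e); return np.stack([-sz,flip*sy,flip*sx],1)
def at_eye(E,yaw,e,flip=1):
    sx,sy,sz=axes(yaw,e); return E-.084*sx-(.013-TZ)*sz, tool(yaw,e,flip)
A=np.radians(40)
def nose(s,off=.012):   # eye_end at s along nose (outwards), off inner side
    return rack(-.046+off*np.cos(A)-s*np.sin(A), .295+off*np.sin(A)+s*np.cos(A))
E
python3 - <<'E'
from h import *
D=np.load("scene.npz");W=D["W"]
hk=(W[...,2]>.2)&(W[...,2]<.39)&(W[...,0]>.55)&(W[...,0]<.72)&(abs(W[...,1]-.042)<.06)
Q=W[hk]; Q=Q[np.argsort(Q[:,2])]; print((Q[::2]*1000).round().astype(int).tolist())
P=np.array([.472,-.274,0]);y=.088
np.set_printoptions(precision=3,suppress=True)
for fl in (1,-1):
    print("flip",fl)
    for n,(p,R) in dict(pick=(P+[0,0,.003],tool(y,0,fl)),lift=(P+[0,0,.3],tool(y,0,fl)),way=at_eye(rack(-.16,.33),RY,A,fl),pre=at_eye(nose(.04),RY,A,fl),end=at_eye(nose(-.042),RY,A,fl),seat=at_eye(rack(0,.259),RY,A,fl),vert=at_eye(rack(0,.259),RY,np.radians(85),fl)).items():
        print(n,p,manip.inverse_kinematics(p,R))
E
```

```text
[[656, 51, 249], [658, 46, 251], [670, 50, 254], [647, 46, 255], [653, 49, 255], [666, 51, 256], [660, 47, 257], [672, 44, 258], [663, 47, 259], [667, 45, 260], [646, 46, 261], [673, 46, 263], [642, 45, 265], [679, 46, 267], [678, 49, 268], [641, 47, 269], [675, 46, 270], [636, 47, 272], [683, 43, 274], [686, 45, 274], [630, 55, 275], [633, 47, 275], [684, 46, 277], [682, 44, 279], [683, 47, 281], [626, 51, 284], [686, 46, 286], [619, 49, 288], [621, 44, 289], [618, 51, 290], [615, 48, 292], [688, 46, 294], [612, 56, 298], [687, 46, 299], [612, 45, 300], [609, 52, 301], [614, 49, 302], [624, 49, 304], [689, 46, 306], [627, 47, 309], [626, 49, 311], [629, 49, 314], [632, 48, 316], [631, 50, 319], [690, 45, 321], [636, 46, 322], [640, 49, 326], [685, 46, 328], [689, 50, 331], [688, 44, 332], [643, 49, 334], [650, 48, 334], [684, 43, 336], [646, 49, 337], [649, 49, 338], [679, 46, 340], [652, 48, 342], [650, 50, 344], [681, 48, 346], [654, 49, 347], [677, 48, 349], [670, 46, 352], [673, 47, 353], [674, 43, 353], [661, 43, 355], [657, 44, 357], [672, 47, 357], [660, 52, 360], [671, 48, 3
[... 445 characters left out ...]
1.466]
end [0.59  0.048 0.209] [ 0.013  0.245  2.047 -0.137  0.153 -1.41 ]
seat [0.6   0.048 0.197] [ 0.012  0.282  2.033 -0.158  0.13  -1.39 ]
vert [0.66  0.047 0.174] [0.014 0.705 2.158 3.178 1.206 1.561]
flip -1
pick [ 0.472 -0.274  0.003] [-0.611  0.679  1.799 -0.     0.664  0.872]
lift [ 0.472 -0.274  0.3  ] [-0.611  0.281  1.575 -0.     1.286  0.872]
way [0.44  0.051 0.268] [ 0.031 -0.159  2.294 -0.107  0.311  1.711]
pre [0.537 0.049 0.272] [ 0.017  0.044  2.098 -0.08   0.303  1.676]
end [0.59  0.048 0.209] [ 0.013  0.245  2.047 -0.137  0.153  1.732]
seat [0.6   0.048 0.197] [ 0.012  0.282  2.033 -0.158  0.13   1.752]
vert [0.66  0.047 0.174] [ 0.014  0.705  2.158  3.178  1.206 -1.581]
```

```bash
sed -i 's/\.6575,\.047/.657,.047/' h.py; python3 - <<'E'
from h import *
np.set_printoptions(precision=4,suppress=True)
P=np.array([.472,-.274,0]);R=tool(.088,0,-1)
manip.set_gripper(1.0,100)
manip.move_ptp(P+[0,0,.13],R)
img,dep,W=cloud("wrist"); cv2.imwrite("pics/w1.png",img[...,::-1]); np.savez("w1.npz",img=img,dep=dep,W=W)
im=img.astype(int)
br=(im[...,0]-im[...,2]>45)&(abs(W[...,0]-.47)<.06)&(abs(W[...,1]+.274)<.04)&(W[...,2]>.01)&(W[...,2]<.05)
Q=W[br];print(br.sum(),Q.mean(0),Q.min(0),Q.max(0),cv2.fitLine(Q[:,:2].astype(np.float32),cv2.DIST_L2,0,.01,.01).ravel() if len(Q)>5 else 0)
print(manip.current_time())
E
```

```text
1808 [ 0.4709 -0.2734  0.0262] [ 0.4299 -0.2881  0.0112] [ 0.5078 -0.259   0.0287] [ 0.9956  0.0935  0.4709 -0.2734]
2.8333
```

View pics/w1.png

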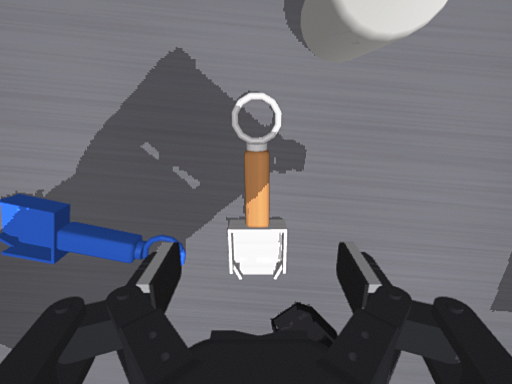

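The wrist view shows the scoop centred between the jaws: eye at (256,118), handle at (257,188). Before grasping I'll check how far the camera sticks out, because of the lamp.

```bash
python3 - <<'E'
from h import *
np.set_printoptions(precision=4,suppress=True)
c=manip.get_calibration("wrist");C=-np.array(c["R"]).T@np.array(c["t"])
R=np.array(manip.current_tcp_rot());co=R.T@(C-manip.current_ee_pos());print("cam in tool",co, "axis",R.T@np.array(c["R"])[2])
for s in(.06,.04,0,-.042):
    p,T=at_eye(nose(s),RY,A,-1); print(s,"cam rack",p+T@co-RO,"q",manip.inverse_kinematics(p,T))
P=np.array([.4722,-.2733,0]);Rt=tool(.0936,0,-1)
manip.move_l(P+[0,0,.05],Rt); manip.move_l(P+[0,0,.003],max_speed=.06)
print("F",manip.current_force())
manip.set_gripper(0.0,100); print("w",manip.current_grip_width(),manip.current_force())
manip.move_l(P+[0,0,.05],max_speed=.08); print("w",manip.current_grip_width(),manip.current_force())
manip.move_l(P+[0,0,.3]); 
img,dep,W=cloud("wrist"); cv2.imwrite("pics/w2.png",img[...,::-1]); np.savez("w2.npz",img=img,dep=dep,W=W,R=manip.current_tcp_rot(),p=manip.current_ee_pos())
print(manip.current_time(),manip.current_ee_pos())
E
```

```text
cam in tool [-0.1431  0.0003 -0.0825] axis [ 0.9478 -0.0002  0.3189]
0.06 cam rack [-0.1621  0.0029  0.4497] q [ 0.0186 -0.0062  2.1059 -0.0733  0.345   1.6694]
0.04 cam rack [-0.1492  0.0027  0.4344] q [ 0.0172  0.0429  2.0991 -0.0803  0.3027  1.676 ]
0 cam rack [-0.1235  0.0021  0.4037] q [ 0.0148  0.1415  2.0787 -0.1005  0.2247  1.6954]
-0.042 cam rack [-0.0965  0.0016  0.3715] q [ 0.0125  0.2442  2.0481 -0.1378  0.1529  1.7319]
F [0.8308 0.2388 0.4061]
w 0.2605733087363102 [-0.4159  0.3034  5.3406]
w 0.2575887431494798 [ 0.3456 -0.6778 -3.2748]
7.6583 [ 0.472  -0.2732  0.2993]
```

View pics/w2.png

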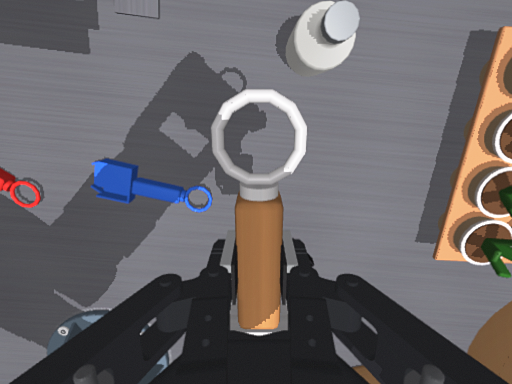

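The scoop is held straight, with the eye at (259,136). But this way round the wrist camera would come within about 13 mm of the lamp. I'll set the scoop down and regrip it half a turn round, so the camera is on the far side.

```bash
python3 - <<'E'
from h import *
np.set_printoptions(precision=4,suppress=True)
D=np.load("w2.npz");W=D["W"];im=D["img"].astype(int);R=D["R"];p=D["p"]
m=(im.min(-1)>110)&(np.ptp(im,axis=-1)<25)&(D["dep"]>.05)&(W[...,2]>.25);m[190:]=0
L=(W[m]-p)@R; print("eye in tool",len(L),L.mean(0),L.min(0),L.max(0))
P=np.array([.4722,-.2733,0])
manip.move_l(P+[0,0,.05],max_speed=.25); manip.move_l(P+[0,0,.004],max_speed=.05); print(manip.current_force())
manip.set_gripper(1.0); manip.move_l(P+[0,0,.09],max_speed=.15)
q=np.array(manip.current_qpos()); q[5]-=np.pi; manip.move_j(q)
img,dep,W=cloud("wrist"); im=img.astype(int)
br=(im[...,0]-im[...,2]>45)&(abs(W[...,0]-.47)<.06)&(abs(W[...,1]+.274)<.04)&(W[...,2]>.01)&(W[...,2]<.05)
Q=W[br];print(br.sum(),Q.mean(0),Q.min(0),Q.max(0),cv2.fitLine(Q[:,:2].astype(np.float32),cv2.DIST_L2,0,.01,.01).ravel())
img,dep,W=cloud("top");im=img.astype(int)
st=(im.min(-1)>135)&(abs(W[...,1]+.27)<.04)&(W[...,0]>.511)&(W[...,0]<.57)&(W[...,2]<.05)
Q=W[st];print("eye top",len(Q),Q.min(0),Q.max(0))
manip.move_l(P+[0,0,.003],max_speed=.1)
manip.set_gripper(0.0,120); print("w",manip.current_grip_width(),manip.current_force())
manip.move_l(P+[0,0,.05],max_speed=.1); manip.move_l(P+[0,0,.3],max_speed=.2)
print(manip.current_force(),manip.current_grip_width(),manip.current_time(),manip.current_ee_pos())
for s in(.1,.04,0,-.042):
    p,T=at_eye(nose(s),RY,A,1); print(s,p,manip.inverse_kinematics(p,T))
E
```

```text
eye in tool 3520 [-0.0126  0.0006 -0.0635] [-0.0203 -0.0226 -0.086 ] [-0.0082  0.0233 -0.0379]
[ 0.1767  0.4661 -1.6939]
2544 [ 0.4649 -0.2744  0.0262] [ 0.4293 -0.2888  0.0151] [ 0.5062 -0.2596  0.0284] [ 0.9955  0.0951  0.4649 -0.2744]
eye top 5 [ 0.5482 -0.2554  0.0074] [ 0.5552 -0.248   0.0145]
w 0.2547901821813979 [-1.8121  1.5633  6.3886]
[ 0.4088  0.7045 -2.1216] 0.2560056692762764 17.625 [ 0.4718 -0.2731  0.2989]
0.1 [0.498  0.0502 0.3177] [ 0.0216 -0.1032  2.1127 -0.0634  0.4351 -1.4814]
0.04 [0.5366 0.0494 0.2717] [ 0.0172  0.0429  2.0991 -0.0803  0.3027 -1.4656]
0 [0.5623 0.0489 0.2411] [ 0.0148  0.1415  2.0787 -0.1005  0.2247 -1.4462]
-0.042 [0.5893 0.0484 0.2089] [ 0.0125  0.2442  2.0481 -0.1378  0.1529 -1.4097]
```

```bash
python3 - <<'E'
from h import *
np.set_printoptions(precision=4,suppress=True)
p,T=at_eye(rack(-.16,.33),RY,A,1); manip.move_ptp(p,T)
p,T=at_eye(nose(.045),RY,A,1); manip.move_l(p,T)
print(manip.current_time(),manip.current_force(),manip.current_grip_width(),manip.current_ee_pos()-p)
o=[]
for c in("scene","wrist"):
    img,dep,W=cloud(c); np.savez(c+"3.npz",img=img,dep=dep,W=W); o.append(img)
    print(c,[(np.round(r["at"]-RO,4),round(r["confidence"],2)) for n in("eye_end","nose","gate_end") for r in manip.look_for(c,n)])
a=cv2.resize(o[0][100:260,260:400],(560,600),interpolation=cv2.INTER_CUBIC)
cv2.imwrite("pics/s3.png",a[...,::-1]); cv2.imwrite("pics/w3.png",o[1][...,::-1])
E
```

```text
19.6583 [-0.7827 -0.3844 -1.4372] 0.25268513651984686 [-0.0006 -0.0002 -0.0005]
scene [(array([-0.3994, -0.4099,  0.015 ]), 0.89), (array([-0.264 , -0.1179,  0.0137]), 0.77), (array([-0.1835, -0.0194,  0.2383]), 0.6), (array([-0.2717,  0.0792,  0.0168]), 0.46), (array([-0.0211,  0.2952,  0.0821]), 0.38), (array([ 0.0129, -0.0272,  0.422 ]), 0.6)]
wrist [(array([-0.1782,  0.0033,  0.2339]), 0.61), (array([0.0368, 0.0047, 0.1402]), 0.61), (array([-0.0224, -0.0005,  0.3097]), 0.55)]
```

View pics/s3.png

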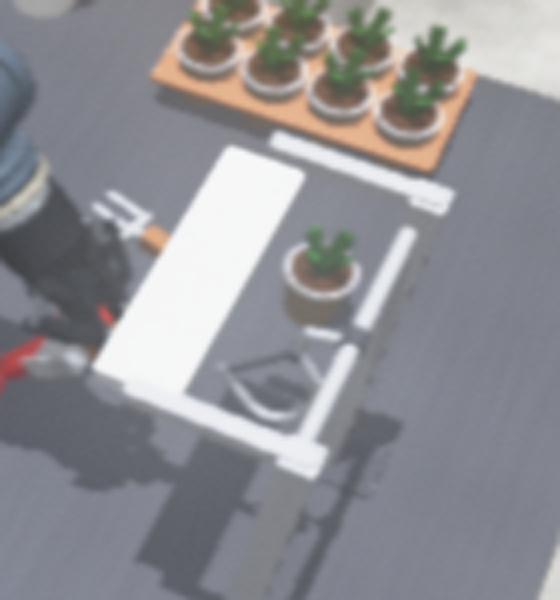

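View pics/w3.png

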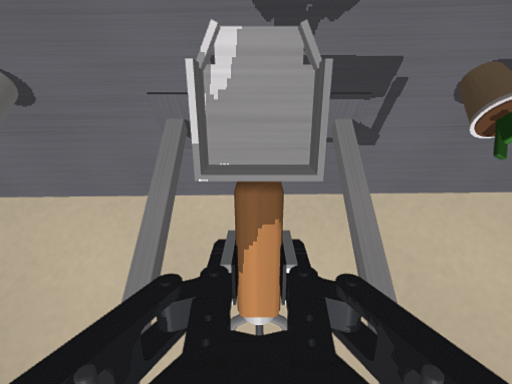

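The wrist view shows the hook end centred in the eye (258,328), and the posts are symmetric. The scene view shows the hook free of contact at crop px (270,390), with the eye hidden by the lamp. One offline fit of the hook model to the depth points before pushing.

```bash
python3 - <<'E'
from h import *
from scipy.optimize import least_squares
np.set_printoptions(precision=4,suppress=True)
def seg(Q,a,b):
    d=b-a;t=np.clip((Q-a)@d/(d@d),0,1);return np.linalg.norm(Q-a-t[:,None]*d,axis=1)
def fit(W,n):
    Q=W.reshape(-1,3)-RO; Q=Q@np.array([[np.cos(RY),-np.sin(RY),0],[np.sin(RY),np.cos(RY),0],[0,0,1]])
    f=lambda t:np.minimum(seg(Q1-t,np.array([-.014,0,.257]),np.array([-.046,0,.295]))-.004,seg(Q1-t,np.array([.008,0,.358]),np.array([-.036,0,.298]))-.003)
    Q1=Q; Q1=Q[(abs(f(np.zeros(3)))<.012)&(Q[:,2]>.25)&(Q[:,2]<.36)]
    if len(Q1)<8: print(n,len(Q1),Q1);return
    r=least_squares(f,np.zeros(3),loss="soft_l1",f_scale=.002); print(n,len(Q1),r.x,np.sqrt(np.mean(r.fun**2)))
for n in("scene","scene3","top"): fit(np.load(n+".npz")["W"],n)
D=np.load("wrist3.npz");W=D["W"];P=W[318:340,250:268].reshape(-1,3);d=D["dep"][318:340,250:268].ravel();P=P[(d>.1)&(P[:,0]<.75)]-RO
print(len(P),P[np.argsort(P[:,2])][::12])
E
```

```text
scene 83 [0.0025 0.0014 0.002 ] 0.0025723482596115128
scene3 86 [0.0026 0.0011 0.002 ] 0.002665545319362147
top 26 [ 0.0004 -0.0007  0.0001] 0.0013714633228311417
193 [[ 0.0312 -0.0042  0.3076]
 [-0.028   0.0033  0.3116]
 [-0.03    0.0017  0.3125]
 [-0.028   0.      0.3138]
 [-0.1074  0.0057  0.3142]
 [-0.1091  0.0034  0.3144]
 [-0.107   0.0045  0.3147]
 [-0.1095  0.0023  0.3149]
 [-0.1065 -0.0012  0.3151]
 [-0.1083  0.0017  0.3153]
 [-0.1062  0.0022  0.3156]
 [-0.0271  0.0008  0.3159]
 [-0.106   0.0057  0.3161]
 [-0.0247  0.0024  0.3165]
 [-0.0261 -0.0008  0.3166]
 [-0.105   0.0028  0.3171]
 [-0.0268  0.0025  0.3173]]
```

```bash
python3 - <<'E'
from h import *
np.set_printoptions(precision=2,suppress=True)
ok=True
for s in(.02,.008,0,-.006,-.012,-.018,-.024,-.03,-.036,-.041,-.045):
    p,T=at_eye(nose(s,.013),RY,A,1); manip.move_l(p,T,max_speed=.05)
    F=np.array(manip.current_force()); print(s,F,round(manip.current_time(),2),round(manip.current_grip_width(),3),np.array(manip.current_ft_torque()))
    if np.linalg.norm(F-[-.8,-.4,-1.4])>15: ok=False;print("stop");break
img,dep,W=cloud("scene"); np.savez("scene4.npz",img=img,dep=dep,W=W)
a=cv2.resize(img[150:230,290:370],(600,600),interpolation=cv2.INTER_CUBIC);cv2.imwrite("pics/s4.png",a[...,::-1])
E
```

```text
0.02 [ 0.24 -0.69 -1.91] 20.71 0.255 [0.03 0.49 0.04]
0.008 [-0.54 -0.26 -2.12] 21.1 0.252 [0.03 0.51 0.  ]
0 [ 0.01 -0.49 -1.83] 21.41 0.255 [-0.    0.47  0.01]
-0.006 [-1.05  0.38 -1.77] 21.68 0.254 [ 0.02  0.44 -0.03]
-0.012 [-1.69  0.86 -0.26] 21.94 0.256 [ 0.02  0.46 -0.02]
-0.018 [-1.08  0.57 -2.63] 22.21 0.253 [ 0.02  0.74 -0.03]
-0.024 [-2.14  0.03 -3.02] 22.48 0.255 [-0.03  0.89 -0.05]
-0.03 [-0.4  -0.22 -1.57] 22.74 0.256 [-0.    0.46 -0.02]
-0.036 [ 0.19  0.35 -2.59] 23.01 0.252 [ 0.03  0.5  -0.01]
-0.041 [ 0.52 -0.53 -0.9 ] 23.26 0.25 [ 0.08  0.46 -0.03]
-0.045 [ 0.18 -0.07 -2.24] 23.51 0.255 [0.03 0.47 0.06]
```

View pics/s4.png

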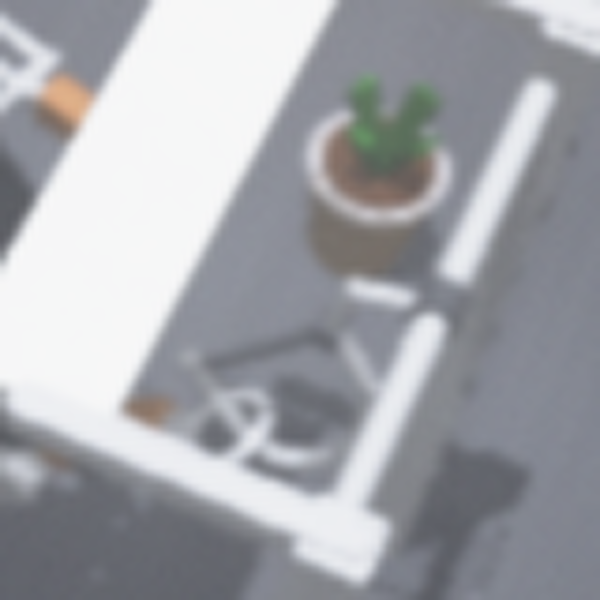

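The ring is now on the nose at crop px (240,420). The gate is shut again against the knob, running from (195,358) to (330,335). The push torque also rose to 0.9 N m and dropped back at about 30 mm. Next: seat the eye, lower the handle with a weak grip to reduce the swing, then release.

```bash
python3 - <<'E'
from h import *
np.set_printoptions(precision=2,suppress=True)
S=rack(0,.261); p,T=at_eye(S,RY,A,1); manip.move_l(p,T,max_speed=.04); print(np.array(manip.current_force()),manip.current_ft_torque())
manip.set_gripper(0.0,20)
sx,sy,sz=axes(RY,A); F0=np.array(manip.current_force())
for e in range(44,63,3):
    ex,_,_=axes(RY,np.radians(e))
    p=S-.084*ex-.010*sz
    try: manip.move_l(p,T,max_speed=.04)
    except manip.Unreachable as x: print(e,"unreach");break
    F=np.array(manip.current_force());print(e,F,manip.current_ft_torque(),round(manip.current_grip_width(),3))
    if np.linalg.norm(F-F0)>10: print("stop");break
print(manip.current_time())
manip.set_gripper(1.0)
p=np.array(manip.current_ee_pos()); manip.move_l(p+.10*sz,T,max_speed=.15)
print("clear",manip.current_time(),manip.current_force())
p=np.array(manip.current_ee_pos()); manip.move_l(p-[.12,0,0],T,max_speed=.15)
img,dep,W=cloud("wrist"); cv2.imwrite("pics/w5.png",img[...,::-1])
print(manip.current_time())
E
```

```text
[ 0.03  0.25 -1.64] [ 0.03  0.51 -0.03]
44 [-0.07  0.96  2.8 ] [-0.01 -0.27  0.04] 0.254
47 [-3.97  0.48  9.45] [ 0.01 -1.09  0.15] 0.256
stop
24.75
clear 26.2083 [ 0.71 -0.34  0.  ]
27.2083
```

View pics/w5.png

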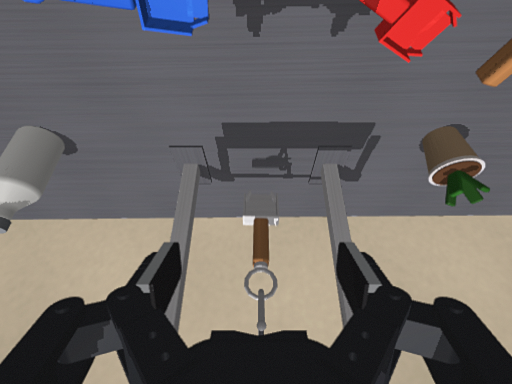

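The scoop hangs from the hook: eye at (260,282), blade at (260,208). I'll back off a bit more and track the swing.

```bash
cat > track.py <<'E'
from h import *
def ang():
    img,dep,W=cloud("wrist");im=img.astype(int)
    m=(im[...,0]-im[...,2]>35)&(abs(W[...,1]-RO[1])<.12)&(W[...,0]>.5)&(W[...,0]<.78)&(W[...,2]>.1)&(W[...,2]<.3)
    Q=W[m]-RO
    return manip.current_time(),len(Q),(Q.mean(0)*1000).round(1) if len(Q) else None
E
python3 - <<'E'
from track import *
for i in range(30): print(*ang()); manip.dwell(.13 if i<15 else .4)
E
```

```text
27.2583 580 [ 17.3   0.5 178.8]
27.4417 678 [  4.8   0.5 176.9]
27.625 999 [-43.1   1.2 183.5]
27.8083 895 [-26.3   1.2 177.8]
27.9917 599 [ 15.2   0.3 178.3]
28.175 741 [ -5.    0.6 176. ]
28.3583 972 [-39.5   1.4 181.6]
28.5417 842 [-17.    1.2 176.5]
28.725 652 [ 10.7   0.  177.1]
28.9083 823 [-12.5   1.  176.4]
29.0917 965 [-33.4   2.3 180.3]
29.275 829 [-10.2   0.7 175.9]
29.4583 720 [  4.5  -0.3 175.9]
29.6417 864 [-16.9   1.4 176.6]
29.825 955 [-24.9   2.3 177.8]
30.0083 790 [ -2.9   0.7 175.2]
30.4583 951 [-25.4   2.3 177.9]
30.9083 792 [-4.900e+00 -1.000e-01  1.754e+02]
31.3583 789 [ -5.6   1.5 175.1]
31.8083 938 [-22.5   2.1 177.6]
32.2583 785 [ -5.2  -0.3 175.4]
32.7083 824 [ -7.9   2.4 175.3]
33.1583 920 [-19.8   1.8 177. ]
33.6083 791 [-5.700e+00 -1.000e-01  1.753e+02]
34.0583 846 [ -9.8   2.5 175.4]
34.5083 881 [-17.2   1.2 176.1]
34.9583 791 [ -6.7   0.4 175.4]
35.4083 864 [-11.1   2.3 175.5]
35.8583 862 [-14.5   1.1 175.7]
36.3083 815 [ -8.2   0.8 175.3]
```

```bash
python3 - <<'E'
from track import *
manip.dwell(13)
for i in range(6): print(*ang()); manip.dwell(.15)
img,_,W=cloud("wrist"); im2,_,_=cloud("scene")
a=cv2.resize(img[180:384,130:390],(520,408)); b=cv2.resize(im2[150:230,290:370],(408,408),interpolation=cv2.INTER_CUBIC)
cv2.imwrite("pics/f.png",cv2.resize(np.hstack([a,b]),(800,352))[...,::-1])
for n in("fork","seedling","sprayer"): print(n,[(np.round(r["at"],3).tolist(),round(r["confidence"],2)) for r in manip.look_for("scene",n)][:2])
print(manip.current_time(),manip.current_force())
E
```

```text
49.7583 844 [-11.4   1.1 175.6]
49.9583 849 [-11.4   1.1 175.7]
50.1583 843 [-11.4   1.2 175.7]
50.3583 846 [-11.3   1.1 175.7]
50.5583 848 [-11.4   1.1 175.7]
50.7583 847 [-11.4   1.2 175.6]
fork [([0.414, 0.365, 0.007], 0.56)]
seedling [([0.636, 0.342, 0.083], 0.84), ([0.664, 0.018, 0.424], 0.32)]
sprayer [([0.629, -0.347, 0.12], 0.7)]
51.1583 [-0.17583789 -0.81313345  0.53401673]
```

View pics/f.png

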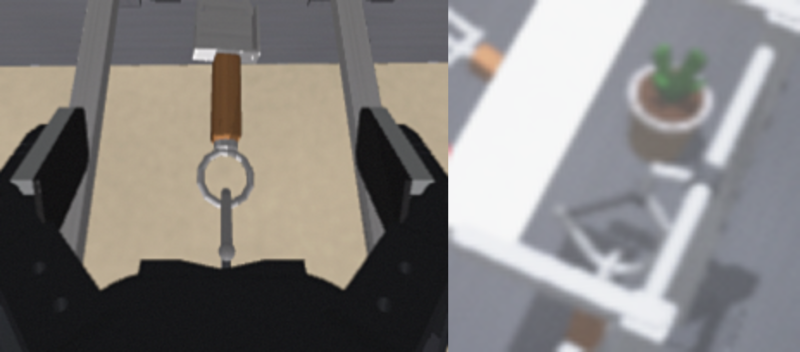

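The scoop hangs still on the hook's bottom (ring at (608,262)) with the gate shut on the nose (565,212), and the bystanders haven't moved.

```bash
python3 -c "
from bench import manip
manip.sign_off()"
```

```text
the job is handed in; nothing more can be done
```

The scoop is clipped onto the snap hook, hanging free with its blade down, and I handed the job in at about 51 s.

**What I did:** I picked up the scoop, then put it back down and regripped it half a turn round. With the first grip the wrist camera would have come within about 13 mm of the grow light. I pushed the eye along the nose; the gate opened and snapped shut after about 30 mm, and the wrist force stayed below 4 N. I seated the eye, let go and backed away.

**Last checks:**
- **Hanging:** the ring lies in the bottom of the hook with the gate shut on the nose. The handle moved about 0.1 mm over the last second I watched.
- **Surroundings:** the fork, pot and bottle were where they started, within detector accuracy (5 mm). The gripper was clear, and the wrist force was about 1 N, which is sensor noise.

**Failed or disagreed:**
- I tried to lower the handle before letting go, to reduce the swing. I stopped early because the force change passed my 10 N limit, so the scoop swung more, but it settled on its own.
- The two fixed cameras disagreed by about 3 mm on the hook's position. I aimed between the two.
- I could not see the lamp and gripper together during the push. That the robot kept off the lamp rests on the geometry and on no contact force showing.

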